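# Snap the lid onto the tub of brass bolts

### The job

Close the yellow tub of brass bolts: pick up the yellow lid by its black post, set it on the tub's mouth and press it down until it snaps fully home, level and flush on the rim. Then let go, leaving the tub standing on the bench and the blue tub and the blue lid where they are.

Things in the scene. Friction and masses are not known exactly. Their poses are not given: they have to be found in the camera images.
- yellow_lid_post (a point): Mid-height centre of the yellow lid's black upright post (28 mm diameter, 44 mm tall, z up). Lid: 70 g, loose on the bench, right way up; yellow disc 116 mm across, 6 mm thick; under it a plug 24 mm deep, 72 mm across at its foot, tapering out to 93 mm. This point is 22 mm above the disc's top, 28 mm above its underside, 52 mm above the plug's foot.
- yellow_tub_mouth (a point): Centre of the yellow tub's mouth at rim height, z up. Tub: brass bolts inside, 110 mm across, wall 4 mm, 85 mm tall, 1.4 kg, loose on the bench. Spring catches inside the rim hold a lid merely laid on about 10 mm too high; pressed on its post with 10 to 20 N it snaps past them, its disc on the rim and the post's centre 28 mm above this point. It self-centres from 5 mm off.
- blue_tub: Bystander: open blue tub of steel screws, otherwise the same as the yellow one. Origin at the centre of its underside, z up.
- blue_lid: Bystander: blue lid lying loose on the bench, same shape and black post as the yellow one. Origin at the centre of its plug's foot, on the bench, z up.
Things that resemble listed ones, but are neither listed nor needed, are in the scene too. What is shaped like the part that bears yellow_tub_mouth but orange is not meant. Leave any orange or red look-alike of the part that bears yellow_lid_post alone.

How it is judged:
On the way:
1. the lid is brought onto the tub's mouth by hand, not dropped: the fingers touch it there (horizontal distance between yellow_lid_post and yellow_tub_mouth below 0.02 m and z of yellow_lid_post in the frame of yellow_tub_mouth below 0.055 m and contact force between yellow_lid and the fingers above 2 N).
At the end, for the whole second after the job is handed in: The yellow lid is on the yellow tub, centred within 12 mm, pressed home (post centre less than 32 mm above the rim, 28 mm being fully home) and level within 7 degrees; the tub stands on the bench, upright within 7 degrees; the blue tub and the blue lid are within 30 mm of where they began (horizontal distance between yellow_lid_post and yellow_tub_mouth below 0.012 m and z of yellow_lid_post in the frame of yellow_tub_mouth between 0.02 and 0.032 m and angle between each of yellow_lid_post, yellow_tub_mouth's own z axis and vertical below 0.12 rad and height (world z) of yellow_tub_mouth below 0.092 m and distance of each of blue_tub, blue_lid from where it was at the start of the episode below 0.03 m); the robot touches nothing.
It fails at once if the blue tub is knocked over or pushed away by more than 50 mm (distance of blue_tub from where it was at the start of the episode above 0.05 m or angle between blue_tub's own z axis and vertical above 0.4 rad).
It fails at once if the blue lid is moved by more than 50 mm (distance of blue_lid from where it was at the start of the episode above 0.05 m).
It also fails if it takes over 50 s, if anything falls off the work surface, if the arm or the gripper's body presses on something with over 40 N, if the wrist force passes 120 N, or if a joint passes its speed limit or range.

### The arm

A 6-joint arm with a two-finger parallel gripper is mounted at the origin on the work surface. World frame = base frame: x ahead of the robot, y to its left, z up, the work surface at z = 0. Lengths are in m, angles in rad, forces in N, time in s.
With the tool pointing down it reaches from about 0.4 to 0.925 m from the base axis. Payload 3.4 kg.
Tool frame: the origin (TCP) lies on the centre line of the jaws, within the pads' length; the fingertips stand 22 mm ahead of it and the grasp point (between the pads) lies 3 mm ahead of it; z points along the fingers, y is the line along which they close (so a half turn about z gives the same grasp; the last joint's range is limited). The gripper opens to 85 mm and grips with 20 to 120 N. Pads are 22 mm wide; open, the fingers measure 114 mm over their backs; the gripper's body (76 mm by 85 mm) begins 54 mm behind the grasp point. The pads swing forward as they close: fully open they stand 13 mm farther back than shut.
Start: joints at [1.149, 0.307, 1.506, -0, 1.328, -0.073], TCP at [0.196, 0.541, 0.253] pointing down, gripper open.
Joint ranges: [-3.12, 3.12], [-1.05, 2.28], [0.14, 2.33], [-1.42, 4.57], [0.1, 2.73], [-2.68, 2.68]. Speed limits (rad/s): [2.57, 2.57, 3.14, 3.14, 3.14, 3.14].

### API

Orientations are given as a unit quaternion [x, y, z, w].
In Python, from rig import arm gives the robot as it stands.
- The arm moves only by the shell command python3 -m crank 'ROWS' [OPENING] [FORCE]. ROWS is JSON, one flat list of numbers, 4 for each row, row after row: the shift along the tool's x, y, z in m, then the turn about the tool's z in rad. A call has 1 to 10 rows; each row is the pose to reach, as a shift and turn from the pose commanded when the call began, along the tool's axes at that moment; what a row does not reach only later rows make up. A row lasts 1/10 s, in which the tool goes at most 50 mm and 8.59 degrees, less where a joint would pass 70% of its speed; a pose out of reach is approached as far as the arm can. A call with a gripper value outside its range is refused whole. OPENING is the opening in per cent of the stroke, from 0 (shut) to 100 (fully open), set as the call begins (- or left out, the last holds). The fingers move at their own pace and stop on an object; FORCE is the grip in N (left out, the last holds). Time passes only in rows, so rows that repeat a pose let the fingers close. It gives the time, the measured TCP pose, the force, the opening and the grip force at its end, in the units of the state.
- arm.state(): the state, without advancing time (a new reading comes with each control period).
- arm.get_image(name): name is "side" or "top" or "wrist"; returns a dict with "frame" (384x512x3 uint8, red, green, blue), "camera_matrix" (3x3 intrinsics, pixels), "distortion" ([k1, k2, p1, p2, k3] as OpenCV has them; the pictures are not rectified), "world_from_camera" (4x4, takes a point from camera to world coordinates). Camera axes: x right, y down, z forward; pixel columns grow to the right and rows downward; lengths in m; the calibration is good to about 2 mm. A picture is of the moment at which its call begins. There is no depth.
- arm.sign_off(): hands the job in; it is judged then, once.
The state is a dict: "time_s": time; "joint_positions": joint angles; "dq": joint speeds; "tau": joint torques, N m; "tool_pos": TCP position; "orientation": TCP orientation; "ft_force": force on the tool from outside, world axes, zero at the start; "ft_torque": the same for the moment, N m; "opening": finger opening in m; "grasp_force": force on a finger pad.
Only numpy, scipy, OpenCV 4.12 (cv2) and the standard library are available. Lean on these libraries where they do the work, as an engineer would, in place of code of your own. Each camera call takes 0.05 s, during which the arm holds its last target. There are 200 camera calls.

## Working session

There is one attempt and no reset: what is moved stays moved. The work goes in short steps, Python scripts to look and compute and a shell command to move; the robot and the scene stay as the last step left them, time stands still between calls to the robot, and variables do not carry over. Pictures are saved under pics/ and viewed, at most 10 in all, crops included, and the job is handed in when it is done.

```bash
mkdir -p pics; cat > h.py <<'E'
import numpy as np, cv2, pickle
from rig import arm
from scipy.spatial.transform import Rotation as R
def snap(cam,fn):
    d=arm.get_image(cam); cv2.imwrite(f'pics/{fn}.png',d['frame'][:,:,::-1]); pickle.dump(d,open(f'pics/{fn}.pkl','wb')); return d
def ray(d,uv):
    p=cv2.undistortPoints(np.array([[uv]],float),np.array(d['camera_matrix'],float),np.array(d['distortion'],float))[0,0]
    T=np.array(d['world_from_camera']); return T[:3,3],T[:3,:3]@np.array([p[0],p[1],1])
def at_z(d,uv,z):
    o,r=ray(d,uv); return o+r*(z-o[2])/r[2]
def totool(p):
    s=arm.state(); return R.from_quat(s['orientation']).inv().apply(np.array(p)-s['tool_pos'])
E
python3 - <<'E'
from h import *
a=snap('top','top1');b=snap('side','side1')
cv2.imwrite('pics/m1.png',np.hstack([a['frame'],b['frame']])[:,:,::-1][:, :]) 
for d in(a,b): print(np.round(d['world_from_camera'],2))
print(arm.state())
E
```

```text
[[ 0.02 -0.99  0.1   0.46]
 [-1.   -0.02 -0.    0.02]
 [ 0.   -0.1  -0.99  1.12]
 [ 0.    0.    0.    1.  ]]
[[ 0.92 -0.23  0.3   0.28]
 [-0.38 -0.54  0.75 -0.66]
 [-0.01 -0.81 -0.59  0.63]
 [ 0.    0.    0.    1.  ]]
{'time_s': 0.1, 'joint_positions': array([ 1.14949213e+00,  3.07524998e-01,  1.50753529e+00, -2.91508781e-05,
        1.32837328e+00, -7.35418764e-02]), 'dq': array([ 0.00015001, -0.00151647, -0.00313731,  0.00102583,  0.0002904 ,
       -0.00176274]), 'tau': array([ 1.46498560e-04, -4.58528244e+01, -2.52610284e+01, -8.02632303e-05,
        5.61453926e-03,  5.55440621e-06]), 'tool_pos': array([0.19577792, 0.54003665, 0.25246056]), 'orientation': array([ 1.73002747e-01,  9.84920912e-01, -8.95890877e-04, -2.11710571e-04]), 'ft_force': array([ 0.21215717,  0.35122835, -0.18169418]), 'ft_torque': array([ 0.05578144, -0.01845422,  0.03730552]), 'grasp_force': 0.0, 'opening': 0.08547037807764735}
```

View pics/top1.png

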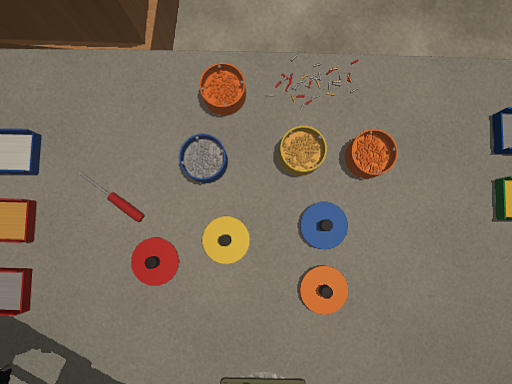

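View pics/side1.png

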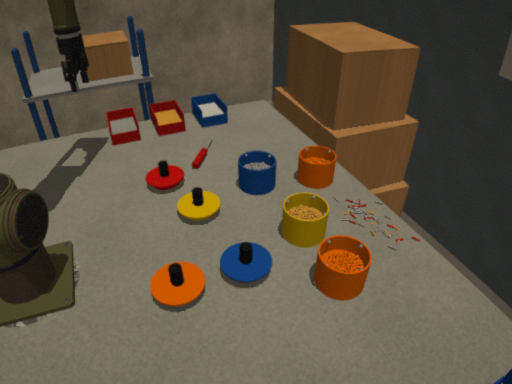

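The top view shows the yellow lid's disc at about (226,240) with its post at (225,240), and the yellow tub's mouth at (303,150). The blue tub is at (204,158) and the blue lid at (324,225). The side view shows the yellow lid at (199,206) and the yellow tub's mouth at about (306,210).

```bash
cat >> h.py <<'E'
def yellow(d,near,z,rad=60,vmin=90):
    hsv=cv2.cvtColor(d['frame'],cv2.COLOR_RGB2HSV)
    m=cv2.inRange(hsv,(20,130,vmin),(32,255,255))
    y,x=np.mgrid[:m.shape[0],:m.shape[1]]; m[np.hypot(x-near[0],y-near[1])>rad]=0
    c=max(cv2.findContours(m,cv2.RETR_EXTERNAL,cv2.CHAIN_APPROX_NONE)[0],key=cv2.contourArea)
    P=np.array([at_z(d,q,z)[:2] for q in cv2.convexHull(c)[:,0]],np.float32)
    (cx,cy),r=cv2.minEnclosingCircle(P); return cx,cy,r
E
python3 - <<'E'
from h import *
a=pickle.load(open('pics/top1.pkl','rb'));b=pickle.load(open('pics/side1.pkl','rb'))
L=yellow(a,(226,240),.027,30); T=yellow(a,(303,150),.085,30)
print('top',np.round(L,4),np.round(T,4)); print('side lid',np.round(yellow(b,(199,206),.027,30),4))
print('post top',at_z(a,(225,240),.074), 'side post', at_z(b,(198,189),.074))
print('side rim',at_z(b,(306,208),.085))
print('bl',at_z(a,(324,225),.027),'red',at_z(a,(155,261),.027),'bt',at_z(a,(204,158),.085))
print('tool', totool([L[0],L[1],.052]), R.from_quat(arm.state()['orientation']).as_matrix().round(3))
E
```

```text
top [0.4351 0.0962 0.058 ] [ 0.6526 -0.0836  0.0555]
side lid [0.4353 0.0976 0.0632]
post top [0.43484874 0.09440925 0.074     ] side post [0.4411531  0.09976793 0.074     ]
side rim [ 0.65212126 -0.09065532  0.085     ]
bl [ 0.47483225 -0.14271868  0.027     ] red [0.3790117  0.26618921 0.027     ] bt [0.62473518 0.14826881 0.085     ]
tool [-0.37625988 -0.33530974  0.20103692] [[-0.94   0.341 -0.001]
 [ 0.341  0.94  -0.002]
 [ 0.    -0.002 -1.   ]]
```

```bash
python3 -m crank '[-0.035,-0.03,0,0,-0.07,-0.065,0,0,-0.11,-0.1,0,0,-0.15,-0.135,0,0,-0.19,-0.17,0,0,-0.225,-0.2,0,0,-0.26,-0.235,0.02,0,-0.3,-0.27,0.05,0,-0.34,-0.305,0.08,0,-0.376,-0.335,0.1,0]' 80 60 && python3 -m crank '[0,0,0,0,0,0,0,0,0,0,0,0]'
python3 - <<'E'
from h import *
w=snap('wrist','w1'); s=arm.state(); print(s['tool_pos'],s['opening'])
print(totool([.435,.096,.052]))
print(np.round(w['world_from_camera'],3))
E
```

```text
time_s: 1.1
tool_pos: [0.4212, 0.1203, 0.1658]
orientation: [0.173, 0.985, 0.0, -0.0]
ft_force: [0.5, 1.1, 0.2]
opening: 0.0682
grasp_force: 0.0
time_s: 1.4
tool_pos: [0.4209, 0.1226, 0.1669]
orientation: [0.173, 0.985, 0.0, -0.0]
ft_force: [0.3, 0.0, 0.4]
opening: 0.0682
grasp_force: 0.0
[0.42097678 0.12304956 0.1671901 ] 0.0682564999675545
[-0.02234778 -0.02074974  0.11518296]
[[ 0.34   0.9    0.273  0.352]
 [ 0.94  -0.326 -0.099  0.148]
 [-0.     0.29  -0.957  0.288]
 [ 0.     0.     0.     1.   ]]
```

View pics/w1.png

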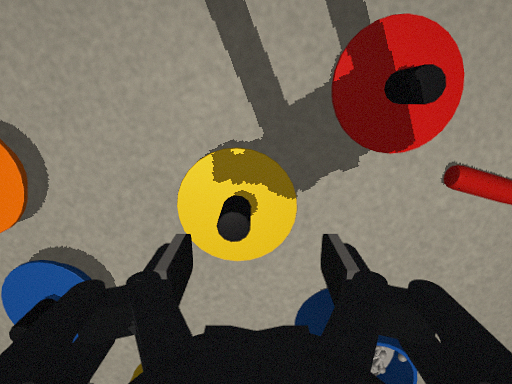

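The wrist view shows the yellow disc centred at about (237,204), with the top of its post at about (234,226), ahead and to the left of the jaws.

```bash
python3 - <<'E'
from h import *
w=pickle.load(open('pics/w1.pkl','rb'))
L=yellow(w,(237,204),.027,75,40); print(L, at_z(w,(234,226),.074))
print(totool([L[0],L[1],.055]))
E
```

```text
(0.43683066964149475, 0.09611434489488602, 0.05883137509226799) [0.43594518 0.09782396 0.074     ]
[-0.02403155 -0.02001869  0.11218381]
```

```bash
python3 -m crank '[-0.012,-0.01,0,0,-0.024,-0.02,0,0,-0.024,-0.02,0.02,0,-0.024,-0.02,0.04,0,-0.024,-0.02,0.06,0,-0.024,-0.02,0.08,0,-0.024,-0.02,0.095,0,-0.024,-0.02,0.11,0,-0.024,-0.02,0.11,0,-0.024,-0.02,0.11,0]' && python3 - <<'E'
from h import *
s=arm.state(); print(s['tool_pos'],totool([.4362,.0965,.055]))
E
python3 -m crank '[0,0,0,0,0,0,0,0,0,0,0,0,0,0,0,0,0,0,0,0,0,0,0,0,0,0,0,0,0,0,0,0]' 0 60
```

```text
time_s: 2.45
tool_pos: [0.437, 0.0962, 0.0573]
orientation: [0.172, 0.985, 0.0, 0.0]
ft_force: [0.4, 0.2, -0.1]
opening: 0.068
grasp_force: 0.0
[0.43696186 0.0962487  0.05726133] [ 8.02677931e-04 -2.21836024e-05  2.26106237e-03]
time_s: 3.25
tool_pos: [0.4376, 0.0953, 0.0576]
orientation: [0.173, 0.985, 0.0, 0.001]
ft_force: [-0.2, 1.0, 5.7]
opening: 0.0269
grasp_force: 58.6
```

```bash
python3 -m crank '[0,0,-0.02,0,0,0,-0.045,0,0,0,-0.075,0,0,0,-0.105,0,0,0,-0.13,0,-0.02,-0.007,-0.135,0,-0.045,-0.016,-0.135,0,-0.075,-0.027,-0.135,0,-0.11,-0.04,-0.135,0,-0.14,-0.05,-0.135,0]' && python3 -m crank '[-0.03,-0.011,0,0,-0.06,-0.022,0,0,-0.085,-0.031,0,0,-0.105,-0.039,0,0,-0.12,-0.044,0,0,-0.123,-0.045,0,0,-0.123,-0.045,0,0,-0.123,-0.045,0,0]' && python3 - <<'E'
from h import *
s=arm.state(); print(s['tool_pos'],s['opening'],s['orientation'],totool([.6526,-.0836,.19]))
b=snap('side','s2'); w=snap('wrist','w2')
cv2.imwrite('pics/s2c.png',np.hstack([cv2.resize(b['frame'][120:270,220:400],None,fx=2.2,fy=2.2,interpolation=2)[:330],cv2.resize(w['frame'],(400,330))])[:,:,::-1])
E
```

```text
time_s: 4.25
tool_pos: [0.5526, -0.001, 0.1921]
orientation: [0.173, 0.985, -0.0, 0.0]
ft_force: [1.0, 0.1, -0.5]
opening: 0.027
grasp_force: 59.2
time_s: 5.05
tool_pos: [0.6508, -0.0833, 0.1915]
orientation: [0.173, 0.985, 0.0, -0.001]
ft_force: [0.3, 0.3, -0.9]
opening: 0.0267
grasp_force: 59.2
[ 0.65082522 -0.08327918  0.19154964] 0.026745782933787578 [ 1.72962276e-01  9.84928168e-01  1.58006791e-04 -7.27878000e-04] [-0.0017802   0.00030297  0.00154701]
```

View pics/s2c.png

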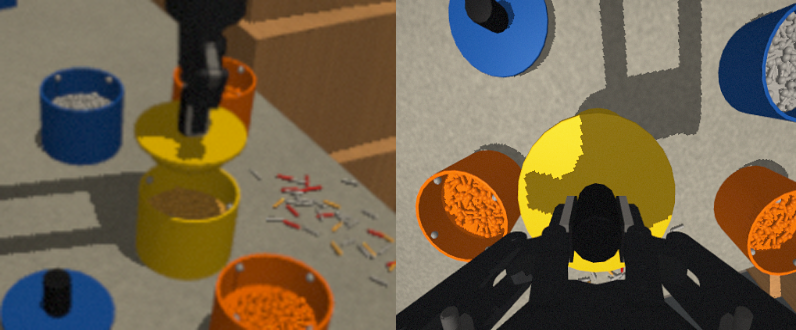

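The lid hangs level, and in the side crop its disc (centre about (190,133)) is over the tub's mouth (about (188,193)). I'll lower it slowly, watching the force.

```bash
python3 -m crank '[-0.002,0,0.015,0,-0.002,0,0.03,0,-0.002,0,0.045,0,-0.002,0,0.052,0,-0.002,0,0.056,0,-0.002,0,0.06,0,-0.002,0,0.062,0,-0.002,0,0.062,0]' - 80 && python3 -m crank '[0,0,0.002,0,0,0,0.004,0,0,0,0.006,0,0,0,0.008,0,0,0,0.01,0,0,0,0.01,0]'
```

```text
time_s: 5.95
tool_pos: [0.6545, -0.0845, 0.1301]
orientation: [0.173, 0.985, 0.0, 0.001]
ft_force: [0.8, 0.5, -0.7]
opening: 0.0267
grasp_force: 78.6
time_s: 6.55
tool_pos: [0.6539, -0.0848, 0.1191]
orientation: [0.173, 0.985, -0.0, 0.0]
ft_force: [3.5, -1.0, -2.5]
opening: 0.0265
grasp_force: 78.9
```

```bash
python3 -m crank '[0,0,0.001,0,0,0,0.002,0,0,0,0.002,0,0,0,0.002,0]'
```

```text
time_s: 6.95
tool_pos: [0.6539, -0.0847, 0.1187]
orientation: [0.173, 0.985, -0.0, 0.0]
ft_force: [1.4, 0.8, 5.7]
opening: 0.0263
grasp_force: 80.1
```

```bash
python3 -m crank '[0,0,0.001,0,0,0,0.002,0,0,0,0.003,0,0,0,0.003,0,0,0,0.003,0]' && python3 - <<'E'
from h import *
b=snap('side','s3'); cv2.imwrite('pics/s3c.png',cv2.resize(b['frame'][130:260,240:380],None,fx=4,fy=4,interpolation=2)[:,:,::-1])
E
```

```text
time_s: 7.45
tool_pos: [0.654, -0.0848, 0.1186]
orientation: [0.173, 0.985, -0.0, 0.001]
ft_force: [-3.2, 2.0, 20.9]
opening: 0.0264
grasp_force: 81.3
```

View pics/s3c.png

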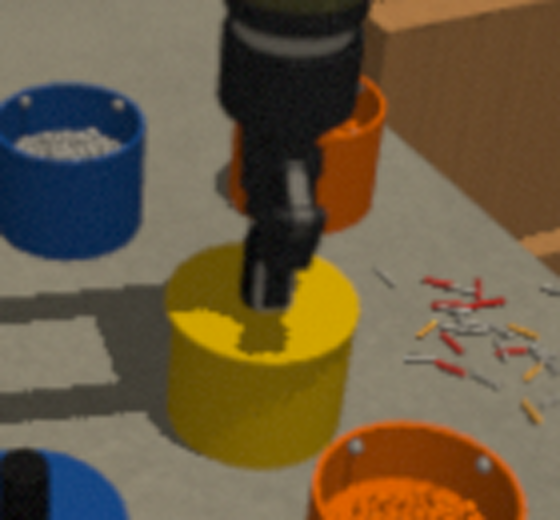

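The crop shows the yellow disc, about (262,303), flush on the tub with no gap, and the press reached 21 N. I'll take the load off, open and rise.

```bash
python3 -m crank '[0,0,-0.004,0,0,0,-0.004,0,0,0,-0.004,0,0,0,-0.004,0,0,0,-0.004,0,0,0,-0.004,0]' 70 20 && python3 -m crank '[0,0,-0.01,0,0,0,-0.03,0,0,0,-0.06,0,0,0,-0.09,0,0,0,-0.12,0,0.04,0,-0.13,0,0.08,0,-0.13,0,0.12,0,-0.13,0,0.15,0,-0.13,0,0.15,0,-0.13,0]' && python3 - <<'E'
from h import *
b=snap('side','s4'); a=snap('top','t4')
cv2.imwrite('pics/s4c.png',np.hstack([cv2.resize(b['frame'][150:300,220:400],None,fx=2.2,fy=2.2)[:330],cv2.resize(a['frame'][100:300,150:400],(400,330))])[:,:,::-1])
E
```

```text
time_s: 8.1
tool_pos: [0.6535, -0.0845, 0.1181]
orientation: [0.173, 0.985, -0.0, -0.001]
ft_force: [0.2, 0.1, 1.2]
opening: 0.06
grasp_force: 0.0
time_s: 9.1
tool_pos: [0.508, -0.032, 0.2495]
orientation: [0.173, 0.985, 0.0, -0.002]
ft_force: [0.0, 0.7, -0.3]
opening: 0.0596
grasp_force: 0.0
```

View pics/s4c.png

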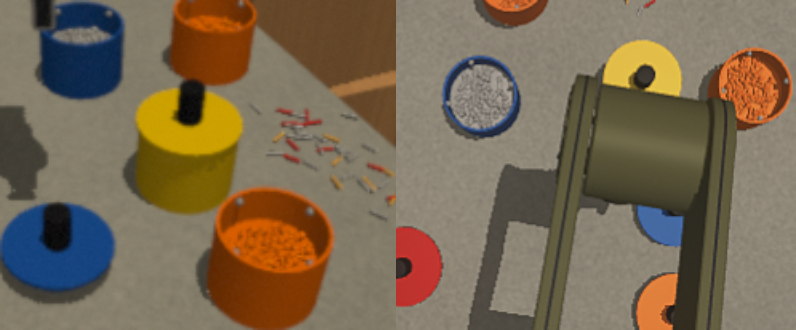

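The lid sits level and flush on the yellow tub (side crop, about (190,125)). The blue tub and lid haven't moved, and the arm is clear.

```bash
python3 -c "
from rig import arm
print(arm.sign_off())"
```

```text
the job is handed in; nothing more can be done
None
```

The yellow lid is pressed home on the yellow tub, level and flush in the final pictures, the gripper has let go and is clear, the blue tub and lid look unmoved, and the job is handed in (no verdict was returned).

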